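# Set out the barrel samples for tasting, in the order they were drawn

### The job

Move the four barrel sample bottles from the pale oak carrier into the dark tasting rack, one to each cell, in the same order in which they stand in the carrier: the bottle next to the carrier's white end goes in the cell next to the rack's white end, and so on along the row. Set each glass bottle down gently and upright on the floor of its cell, never dropping it or tipping it over, and leave the tasting glass, the bung and the wine bottle on the counter where they stand.

Things in the scene. Friction and masses are not known exactly. Their poses are not given: they have to be found in the camera images.
- bottle_red: brown glass sample bottle, closed, with a red screw cap; 46 mm diameter body up to 70 mm high, sloping shoulder to 85 mm, then the red cap, 32 mm diameter, from 90 to 118 mm (the top). About 0.21 kg (0.17 to 0.25). Origin: centre of its underside; z is its axis, up when standing. Stands in the liner of the same colour at the start
- liner_red: red plastic liner, a square cup fixed in one compartment of the carrier, which stays there and marks where the red-capped bottle was; outside 62 mm square with a 70 mm square flat rim at the top, inside 54 mm square, 35 mm high, floor 3 mm thick. Origin: centre of its underside, 10 mm above the table (bottle stands at 13 mm)
- bottle_yellow: brown glass sample bottle, closed, with a yellow screw cap; 46 mm diameter body up to 70 mm high, sloping shoulder to 85 mm, then the yellow cap, 32 mm diameter, from 90 to 118 mm (the top). About 0.21 kg (0.17 to 0.25). Origin: centre of its underside; z is its axis, up when standing. Stands in the liner of the same colour at the start
- liner_yellow: yellow plastic liner, a square cup fixed in one compartment of the carrier, which stays there and marks where the yellow-capped bottle was; outside 62 mm square with a 70 mm square flat rim at the top, inside 54 mm square, 35 mm high, floor 3 mm thick. Origin: centre of its underside, 10 mm above the table (bottle stands at 13 mm)
- bottle_green: brown glass sample bottle, closed, with a green screw cap; 46 mm diameter body up to 70 mm high, sloping shoulder to 85 mm, then the green cap, 32 mm diameter, from 90 to 118 mm (the top). About 0.21 kg (0.17 to 0.25). Origin: centre of its underside; z is its axis, up when standing. Stands in the liner of the same colour at the start
- liner_green: green plastic liner, a square cup fixed in one compartment of the carrier, which stays there and marks where the green-capped bottle was; outside 62 mm square with a 70 mm square flat rim at the top, inside 54 mm square, 35 mm high, floor 3 mm thick. Origin: centre of its underside, 10 mm above the table (bottle stands at 13 mm)
- bottle_blue: brown glass sample bottle, closed, with a blue screw cap; 46 mm diameter body up to 70 mm high, sloping shoulder to 85 mm, then the blue cap, 32 mm diameter, from 90 to 118 mm (the top). About 0.21 kg (0.17 to 0.25). Origin: centre of its underside; z is its axis, up when standing. Stands in the liner of the same colour at the start
- liner_blue: blue plastic liner, a square cup fixed in one compartment of the carrier, which stays there and marks where the blue-capped bottle was; outside 62 mm square with a 70 mm square flat rim at the top, inside 54 mm square, 35 mm high, floor 3 mm thick. Origin: centre of its underside, 10 mm above the table (bottle stands at 13 mm)
- carrier: pale oak carrier, fixed, 88 x 316 x 66 mm high, side walls 42 mm; four compartments in a row; one end board painted white, the other bare oak. Origin: centre of its underside, on the table. y axis: along the row towards the white end; x: across the row. The liners sit at y = +108 (next to the white end), +36, -36, -108 mm, x = 0, in an order that changes every time
- rack: tasting rack, dark oak, fixed, 88 x 316 x 56 mm high; four empty open cells in a row, 64 mm square inside, walls and dividers 8 mm thick, 46 mm high, floor 10 mm above the table; one end board painted white. Origin: centre of its underside, on the table. y axis: along the row towards the white end; x: across it. Cell centres at y = +108 (next to the white end), +36, -36, -108 mm, x = 0
- glass: stemmed tasting glass, empty, 66 mm diameter, 165 mm high, standing on the counter, not part of the job; loose. Origin: centre of its underside
- bung: white silicone barrel bung, a tapered plug 54 mm diameter, 45 mm high, standing on the counter, not part of the job; loose. Origin: centre of its underside
- wine_bottle: full dark green wine bottle, 75 mm diameter, 298 mm high, standing on the counter, not part of the job; loose. Origin: centre of its underside

How it is judged:
By the outcome, as a careful person would: the job done as asked, in the order asked, and still so for the second after the job is handed in, with the robot touching nothing.
It also fails if it takes over 112 s, if anything falls off the work surface, if the arm or the gripper's body presses on something with over 40 N, if the wrist force passes 120 N, or if a joint passes its speed limit or range.

### The arm

A 7-joint arm with a two-finger parallel gripper is mounted at the origin on the work surface. World frame = base frame: x ahead of the robot, y to its left, z up, the work surface at z = 0. Lengths are in m, angles in rad, forces in N, time in s.
With the tool pointing down it reaches from about 0.425 to 0.925 m from the base axis. Payload 6.8 kg.
Tool frame: the origin (TCP) lies between the finger pads; the fingertips stand 22 mm ahead of it and the grasp point (between the pads) lies 3 mm ahead of it; z points along the fingers, y is the line along which they close (so a half turn about z gives the same grasp; the last joint's range is limited). The gripper opens to 85 mm and grips with 20 to 120 N. Pads are 22 mm wide; open, the fingers measure 114 mm over their backs; the gripper's body (76 mm by 85 mm) begins 54 mm behind the grasp point. The pads swing forward as they close: fully open they stand 13 mm farther back than shut.
Start: joints at [-1.363, 0.477, 0.022, 1.555, -0.011, 1.109, -0.083], TCP at [0.21, 0.642, 0.253] pointing down, gripper open.
Joint ranges: [-2.96, 2.96], [-0.34, 2.1], [-1.41, 1.46], [0.24, 2.44], [-1.37, 4.51], [0.17, 1.92], [-2.96, 2.96]. Speed limits (rad/s): [2.39, 2.39, 3.14, 3.14, 3.14, 3.14, 3.14].

### API

Orientations are given as a unit quaternion [w, x, y, z].
In Python, from station import bot gives the robot as it stands.
- The arm moves only by the tool servo_tool, never from a script. Its argument "motion" is a list that holds one entry, the list of rows, each a list of 5 numbers: the opening, from 0 (shut) to 1 (fully open), then the shift along the world's x, y, z each as a share of 0.04 m, from -1 to 1, then the turn about the world's z as a share of 0.12 rad, from -1 to 1. A call has 1 to 20 rows; each row shifts and turns the commanded pose from where the row before left it; what a row does not reach is not made up. A row lasts 1/10 s, in which the tool goes at most 50 mm and 8.59 degrees, less where a joint would pass 70% of its speed; a pose out of reach is approached as far as the arm can. A call with a number of a shift or a turn outside -1 to 1 is refused whole. A call with a gripper value outside its range is refused whole. The fingers move at their own pace and stop on an object; "newtons" is the grip in N (left out, the last holds). Time passes only in rows, so rows that do not move let the fingers close. It gives the time, the measured TCP pose, the force, the opening and the grip force at its end, in the units of the state.
- bot.get_obs(): the state, without advancing time (a new reading comes with each control period).
- bot.read_camera(name): name is "side" or "top"; returns (picture, depth): 400x640x3 uint8, red, green, blue; 400x640 float32, m along the optical axis (not along the pixel's ray), 0 where there is no reading.
- bot.get_calibration(name): a dict with "fovy" (degrees; the focal length in pixels is half the picture's height over the tangent of half this angle, whatever the lens; pixels are square), "cx", "cy" (the principal point, pixels), "view" (4x4, takes a point from world to camera coordinates). Camera axes: x right, y down, z forward; pixel columns grow to the right and rows downward; lengths in m; the calibration is good to about 2 mm. A picture is of the moment at which its call begins. get_calibration takes no time and is no camera call.
- bot.hand_in(): hands the job in; it is judged then, once.
The state is a dict: "t": time; "q": joint angles; "joint_vel": joint speeds; "joint_torque": joint torques, N m; "eef_pos": TCP position; "tool_rot": TCP orientation; "contact_force": force on the tool from outside, world axes, zero at the start; "torque": the same for the moment, N m; "gripper_width": opening from 0.0 (shut) to 1.0 (fully open); "grasp_force": force on a finger pad.
Only numpy, scipy, OpenCV 4.12 (cv2) and the standard library are available. Lean on these libraries where they do the work, as an engineer would, in place of code of your own. Each camera call takes 0.05 s, during which the arm holds its last target. There are 200 camera calls.

## Working session

There is one attempt and no reset: what is moved stays moved. The work goes in short steps, Python scripts to look and compute and a tool call to move; the robot and the scene stay as the last step left them, time stands still between calls to the robot, and variables do not carry over. Pictures are saved under pics/ and viewed, at most 14 in all, crops included, and the job is handed in when it is done.

Besides the shell and the picture viewer there is one more tool, called after "Emit:" by a JSON object that holds its "method" and its "body". servo_tool: Moves the arm, as the interface text tells. Shift numbers are shares of 0.04 m and turn numbers shares of 0.12 rad, none past 1 either way. Its arguments: {"type":"object","properties":{"motion":{"type":"array"},"newtons":{"type":"number"}},"required":["motion"]}

```bash
ls; mkdir -p pics
cat > h.py <<'E'
import numpy as np, cv2
from station import bot
def cal(n):
    c=bot.get_calibration(n); f=200/np.tan(np.radians(c["fovy"])/2); return f,c["cx"],c["cy"],np.array(c["view"])
def cloud(n,d):
    f,cx,cy,V=cal(n); v,u=np.mgrid[:400,:640]
    P=np.stack([(u-cx)/f*d,(v-cy)/f*d,d],-1)
    W=(P-V[:3,3])@V[:3,:3]; W[d<=0]=np.nan; return W
def ray(n,uv,z):
    f,cx,cy,V=cal(n); R,t=V[:3,:3],V[:3,3]; o=-R.T@t
    d=np.array([(uv[0]-cx)/f,(uv[1]-cy)/f,1])@R; return o+d*(z-o[2])/d[2]
def look(n,name):
    p,d=bot.read_camera(n); cv2.imwrite(f"pics/{name}.png",p[...,::-1]); np.savez(f"{name}.npz",p=p,d=d); return p,d
E
python3 - <<'E'
from h import *
look("top","top0");look("side","side0")
for n in("top","side"):print(cal(n),bot.get_calibration(n).keys())
o=bot.get_obs();print(o)
E
```

```text
pics
(np.float64(450.8148074342522), 319.39482245542854, 198.96554827548502, array([[ 0.02972989, -0.99945192,  0.01455965,  0.09534142],
       [-0.99252128, -0.0312428 , -0.11800589,  0.56651264],
       [ 0.1183961 , -0.01094246, -0.99290615,  1.24911555],
       [ 0.        ,  0.        ,  0.        ,  1.        ]])) dict_keys(['fovy', 'cx', 'cy', 'view'])
(np.float64(463.3317576228831), 320.34883231677355, 196.19916713138028, array([[ 0.99730251, -0.0726851 ,  0.01022653, -0.5580741 ],
       [-0.03686838, -0.61652038, -0.78647527,  0.12937091],
       [ 0.0634699 ,  0.78397672, -0.6175371 ,  1.25226282],
       [ 0.        ,  0.        ,  0.        ,  1.        ]])) dict_keys(['fovy', 'cx', 'cy', 'view'])
{'t': 0.1, 'q': array([-1.36309335,  0.47775607,  0.02236825,  1.55630704, -0.01152993,
        1.10930805, -0.08311659]), 'joint_vel': array([-0.00051402, -0.0020882 , -0.00046179, -0.0014736 , -0.00119603,
        0.0001104 ,  0.00186314]), 'joint_torque': array([ 4.53047542e-03, -5.97764432e+01,  1.61332011e+00, -2.81957263e+01,
        1.27371575e-02,  5.13498700e-03, -2.00890167e-05]), 'eef_pos': array([0.20950598, 0.64115935, 0.25241672]), 'tool_rot': array([-7.72518380e-05,  1.57261989e-01,  9.87556574e-01, -8.21498733e-04]), 'contact_force': array([-0.9576691 ,  0.55382599,  0.23176784]), 'torque': array([0.00916943, 0.00117182, 0.005544  ]), 'grasp_force': 0.0, 'gripper_width': 1.000051450659479}
```

View pics/top0.png

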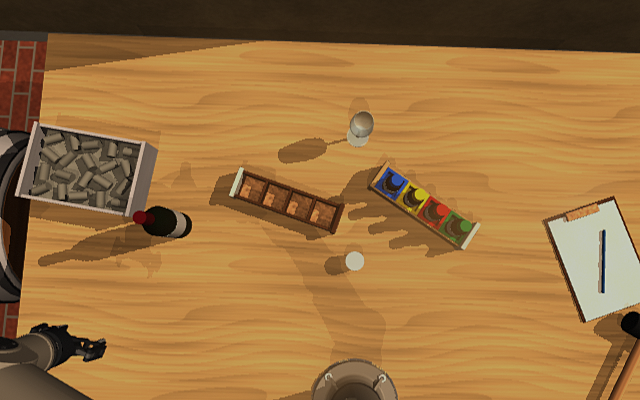

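View pics/side0.png

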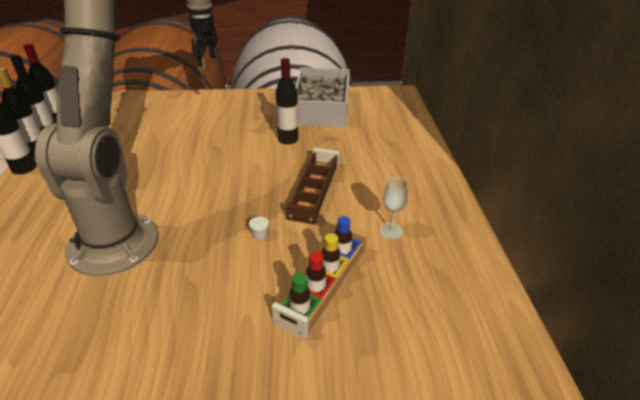

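The top view shows the carrier with blue (392,182), yellow (414,197), red (436,212) and green (459,226), its white end at (470,237). The rack's white end is at (237,182), its far end at about (335,218). The side view agrees: the carrier's white end is beside green at (291,319), and the rack's white end is at (323,157). So green goes in the white-end cell, followed by red, yellow and blue.

```bash
cat > m.py <<'E'
from h import *
from scipy.optimize import least_squares
def colmask(p,c):
    h=cv2.cvtColor(p,cv2.COLOR_RGB2HSV); lo,hi={'red':(0,6),'yellow':(22,32),'green':(45,80),'blue':(105,130)}[c]
    return (h[...,0]>=lo)&(h[...,0]<=hi)&(h[...,1]>150)&(h[...,2]>50)
def caps(pt,dt,ps,ds,box=None):
    out={}
    for c in('green','red','yellow','blue'):
        r=[]
        for n,p,d in(('top',pt,dt),('side',ps,ds)):
            W=cloud(n,d); m=colmask(p,c)&(W[...,2]>.118)&(W[...,2]<.145)
            W=W[m]; 
            if len(W)<5: r.append((0,0));continue
            r.append((len(W),np.round(np.median(W[W[:,2]>np.percentile(W[:,2],50)],0),4),np.round((W.min(0)+W.max(0))/2,4)))
        out[c]=r
    return out
E
python3 - <<'E'
from m import *
T=np.load('top0.npz');S=np.load('side0.npz')
for c,r in caps(T['p'],T['d'],S['p'],S['d']).items():print(c,r)
# rack & carrier footprint: points above table in top
for n,X in(('top',T),('side',S)):
    W=cloud(n,X['d']); z=W[...,2]
    tb=(z<.01)&(z>-.01); print(n,'table z',np.nanmedian(z[tb]))
    for nm,(x0,x1,y0,y1,z0,z1) in dict(rack=(.4,.72,.03,.34,.036,.07),racktop=(.4,.72,.03,.34,.04,.07),rackfloor=(.4,.72,.03,.34,.004,.02),carr=(.35,.72,-.35,0.01,.03,.075)).items():
        m=(z>z0)&(z<z1)&(W[...,0]>x0)&(W[...,0]<x1)&(W[...,1]>y0)&(W[...,1]<y1)
        k,l,st,ce=cv2.connectedComponentsWithStats(m.astype(np.uint8))
        if nm!='rackfloor':
            m=l==1+np.argmax(st[1:,4])
        Q=W[m]; r=cv2.minAreaRect(Q[:,:2].astype(np.float32)*1000); print(nm,len(Q),r,'z',np.percentile(Q[:,2],[5,50,95]).round(4),Q[:,:2].min(0),Q[:,:2].max(0))
    # white end of rack
    h=cv2.cvtColor(X['p'],cv2.COLOR_RGB2HSV)
    for nm,(y0,y1) in dict(rw=(.2,.33),cw=(-.4,-.15)).items():
        m=(h[...,1]<60)&(h[...,2]>120)&(z>.04)&(z<.075)&(W[...,1]>y0)&(W[...,1]<y1)&(W[...,0]>.35)&(W[...,0]<.7)
        print(nm,m.sum(),np.median(W[m],0).round(4),W[m].max(0))
    m=(z>.02)&(z<.3)&(W[...,0]>.3)
    k,l,st,ce=cv2.connectedComponentsWithStats(m.astype(np.uint8))
    for i in range(1,k):
        if st[i,4]>60:print('obj',st[i],np.median(W[l==i],0).round(3),W[l==i].max(0).round(3))
E
```

```text
green [(30, array([ 0.4944, -0.2692,  0.1329]), array([ 0.4938, -0.2708,  0.1312])), (99, array([ 0.4944, -0.2724,  0.1324]), array([ 0.4917, -0.2725,  0.1263]))]
red [(99, array([ 0.5327, -0.206 ,  0.1325]), array([ 0.5352, -0.2094,  0.1309])), (161, array([ 0.534 , -0.2099,  0.1324]), array([ 0.5331, -0.2098,  0.1262]))]
yellow [(112, array([ 0.573 , -0.1509,  0.1322]), array([ 0.5445, -0.2054,  0.1315])), (139, array([ 0.5731, -0.1532,  0.1324]), array([ 0.5722, -0.153 ,  0.1267]))]
blue [(97, array([ 0.6097, -0.0897,  0.1321]), array([ 0.6102, -0.09  ,  0.1302])), (92, array([ 0.6076, -0.0945,  0.1328]), array([ 0.6083, -0.0944,  0.1271]))]
top table z 0.00021808500778263312
rack 1034 ((556.3345947265625, 202.8290252685547), (311.0891418457031, 87.11251068115234), 71.99908447265625) z [0.04   0.0464 0.0576] [0.46938359 0.04358705] [0.64449763 0.33994051]
racktop 982 ((556.3345947265625, 202.8290252685547), (311.0891418457031, 87.11251068115234), 71.99908447265625) z [0.0418 0.0466 0.0577] [0.46938359 0.04358705] [0.64449763 0.33975241]
rackfloor 2458 ((560.2391967773438, 184.9475555419922), (319.2929992675781, 309.4080810546875), 0.21209019422531128) z [0.0044 0.0094 0.0148] [0.40027126 0.03044772] [0.71966556 0.33983693]
carr 2023 ((554.441162109375, -179.27203369140625), (316.8435974121094, 88.11688232421875), 56.89454650878906) z [0.0366 0.0454 0.0682] [ 0.43347808 -0.33369083] [ 0.67588952 -0.0249316 ]
  return _methods._mean(a, axis=axis, dtype=dtype,
  ret = um.true_divide(
Traceback (most recent call last):
ValueError: zero-size array to reduction operation maximum which has no identity
```

Run:
```python
from m import *
T=np.load('top0.npz');S=np.load('side0.npz')
for n,X in(('top',T),('side',S)):
    W=cloud(n,X['d']); z=W[...,2]; print(n)
    def comp(m):
        k,l,st,ce=cv2.connectedComponentsWithStats(m.astype(np.uint8)); return l==1+np.argmax(st[1:,4])
    for nm,(y0,y1) in dict(rack=(.02,.42),carr=(-.4,.02)).items():
        m=comp((z>.028)&(z<.075)&(W[...,0]>.4)&(W[...,0]<.72)&(W[...,1]>y0)&(W[...,1]<y1))
        Q=W[m]; c,s,a=cv2.minAreaRect(Q[:,:2].astype(np.float32)*1000); print(nm,len(Q),np.round(c,1),np.round(s,1),round(a,2),Q[:,:2].min(0).round(4),Q[:,:2].max(0).round(4))
        E=Q[Q[:,2]>.051] if nm=='rack' else Q[Q[:,2]>.062]
        for sgn in(1,-1):
            e=E[(E[:,1]-c[1]/1000)*sgn>0]; 
            if len(e): print('  end board',len(e),e.mean(0).round(4))
    for c in('green','red','yellow','blue'):
        m=colmask(X['p'],c)&(z>.035)&(z<.052)&(W[...,1]<.02)&(W[...,1]>-.35)
        if m.sum()>8: c2,s,a=cv2.minAreaRect(W[m][:,:2].astype(np.float32)*1000);print('liner',c,m.sum(),np.round(c2,1),np.round(s,1),np.median(W[m][:,2]).round(4))
    m=(z>.02)&(z<.32)&(W[...,0]>.3)
    k,l,st,ce=cv2.connectedComponentsWithStats(m.astype(np.uint8))
    for i in range(1,k):
        if st[i,4]>60:print('obj',st[i],np.median(W[l==i],0).round(3),W[l==i].min(0).round(3),W[l==i].max(0).round(3))
w=bot.get_obs()['tool_rot'];from scipy.spatial.transform import Rotation as R
print(R.from_quat(w,scalar_first=True).as_matrix().round(3))
```

```text
top
rack 1291 [557.1 205.2] [316.1  87.2] 72.0 [0.468  0.0436] [0.6445 0.3659]
  end board 158 [0.602  0.345  0.0557]
  end board 157 [0.5131 0.0659 0.0557]
carr 2054 [ 554.4 -179.3] [316.8  88.1] 56.89 [ 0.4335 -0.3337] [ 0.6759 -0.0249]
  end board 182 [ 0.624  -0.0659  0.0665]
  end board 199 [ 0.4823 -0.2845  0.0667]
liner green 22 [ 500.2 -258.3] [37.6 77.4] 0.0456
liner red 134 [ 534.  -209.9] [70.7 68. ] 0.0454
liner yellow 141 [ 537.3 -206.2] [205.6  69.9] 0.0453
liner blue 122 [612.5 -89.1] [68.  66.6] 0.0446
obj [350 110  24  27 512] [0.767 0.004 0.124] [ 0.728 -0.024  0.076] [0.792 0.038 0.17 ]
obj [   15   121   175   117 10863] [0.607 0.742 0.071] [0.442 0.476 0.02 ] [0.745 0.928 0.303]
obj [ 368  160  113   90 3194] [ 0.546 -0.184  0.049] [ 0.433 -0.334  0.02 ] [ 0.676 -0.025  0.137]
obj [ 229  167  116   67 1365] [0.559 0.209 0.046] [0.468 0.044 0.02 ] [0.644 0.366 0.062]
obj [345 251  19  19 296] [0.394 0.011 0.045] [ 0.37  -0.014  0.038] [0.419 0.037 0.052]
side
rack 1382 [555.7 204.3] [325.1  88. ] 72.14 [0.4663 0.0384] [0.6457 0.3672]
  end board 97 [0.601  0.3419 
[... 351 characters left out ...]
 29.6] 0.0458
liner blue 36 [ 635.2 -102.3] [58.6 15.2] 0.0451
obj [  421     0   219   257 19651] [1.382 0.374 0.162] [ 1.372 -0.152  0.02 ] [1.392 2.184 0.32 ]
obj [ 261   19   89  122 5875] [0.547 0.762 0.066] [0.355 0.47  0.02 ] [0.744 1.833 0.305]
obj [ 286  148   54   74 1658] [0.55  0.191 0.043] [0.466 0.038 0.02 ] [0.646 0.367 0.062]
obj [383 178  25  49 742] [ 0.756 -0.014  0.139] [ 0.726 -0.029  0.021] [0.788 0.038 0.17 ]
obj [249 217  20  20 312] [ 0.393 -0.001  0.045] [ 0.366 -0.019  0.02 ] [0.418 0.038 0.052]
obj [ 272  216   95  119 4462] [ 0.541 -0.223  0.063] [ 0.431 -0.336  0.02 ] [ 0.674 -0.03   0.136]
[[-0.951  0.311 -0.   ]
 [ 0.311  0.951 -0.002]
 [-0.    -0.002 -1.   ]]
```

Measured rack: centre (.557,.205), row at 72.0°, 316×87 mm, as the text says. Carrier: centre (.5547,-.1797), row at 56.9°, cap tops at z≈0.132 in both views. I'll travel round the wine bottle to above green, with the fingers across the row.

Emit:
{"method": "servo_tool", "body": {"motion": [[[1,0.375,-0.925,0,-1],[1,0.375,-0.925,0,-1],[1,0.375,-0.925,0,-1],[1,0.375,-0.925,0,-1],[1,0.375,-0.925,0,-1],[1,0.375,-0.925,0,-1],[1,0.47,-1,0,-1],[1,0.47,-1,0,-1],[1,0.47,-1,0,-1],[1,0.47,-1,0,-1],[1,0.47,-1,0,-1],[1,0.47,-1,0,-1],[1,0.47,-1,0,-1],[1,0.47,-1,0,-1]]]}}

```text
t: 1.5
eef_pos: [0.4502, 0.0979, 0.2533]
tool_rot: [-0.0, 0.842, 0.54, 0.0]
contact_force: [1.0, 0.6, -0.6]
gripper_width: 1.001
grasp_force: 0.0
```

Emit:
{"method": "servo_tool", "body": {"motion": [[[1,0.11,-0.93,0,-0.13],[1,0.11,-0.93,0,-0.13],[1,0.11,-0.93,0,-0.13],[1,0.11,-0.93,0,-0.13],[1,0.11,-0.93,0,-0.13],[1,0.11,-0.93,0,-0.13],[1,0.11,-0.93,0,-0.13],[1,0.11,-0.93,0,-0.13],[1,0.11,-0.93,0,-0.13],[1,0.11,-0.93,0,-0.13],[1,0,0,0,0],[1,0,0,0,0],[1,0,0,0,0]]]}}

```text
t: 2.8
eef_pos: [0.494, -0.271, 0.2529]
tool_rot: [-0.001, 0.88, 0.476, -0.0]
contact_force: [0.1, 0.3, -0.6]
gripper_width: 1.0
grasp_force: 0.0
```

Emit:
{"method": "servo_tool", "body": {"motion": [[[1,0,0,-0.9,0],[1,0,0,-0.9,0],[1,0,0,-0.8,0],[1,0,0,-0.5,0],[1,0,0,-0.3,0],[1,0,0,0,0],[1,0,0,0,0]]], "newtons": 40}}

```text
t: 3.5
eef_pos: [0.4946, -0.272, 0.1181]
tool_rot: [0.0, 0.88, 0.475, 0.0]
contact_force: [-0.3, 0.7, 0.8]
gripper_width: 1.001
grasp_force: 0.0
```

Emit:
{"method": "servo_tool", "body": {"motion": [[[0,0,0,0,0],[0,0,0,0,0],[0,0,0,0,0],[0,0,0,0,0],[0,0,0,0,0],[0,0,0,0,0],[0,0,0,0,0],[0,0,0,0,0]]], "newtons": 40}}

```text
t: 4.3
eef_pos: [0.4942, -0.2724, 0.1178]
tool_rot: [0.0, 0.88, 0.475, 0.0]
contact_force: [-1.7, 1.3, 5.4]
gripper_width: 0.36
grasp_force: 39.2
```

The opening of 0.36 (about 31 mm) matches the cap. Lifting.

Emit:
{"method": "servo_tool", "body": {"motion": [[[0,0,0,0.3,0],[0,0,0,0.6,0],[0,0,0,0.8,0],[0,0,0,0.9,0],[0,0,0,0.9,0],[0,0,0,0,0],[0,0,0,0,0],[0,0,0,0,0]]]}}

```text
t: 5.1
eef_pos: [0.4932, -0.2717, 0.2562]
tool_rot: [-0.001, 0.88, 0.475, -0.001]
contact_force: [-0.4, 0.0, -3.7]
gripper_width: 0.362
grasp_force: 40.2
```

Run:
```python
from m import *
p,d=look("side","s1"); cv2.imwrite("pics/s1c.png",cv2.resize(p[100:360,200:460,::-1],(520,520)))
o=bot.get_obs();print(o['eef_pos'],o['contact_force'],o['gripper_width'])
```

```text
[ 0.49320132 -0.27170483  0.2559406 ] [ 0.14146461  0.00962127 -2.62834966] 0.3691821610370356
```

View pics/s1c.png

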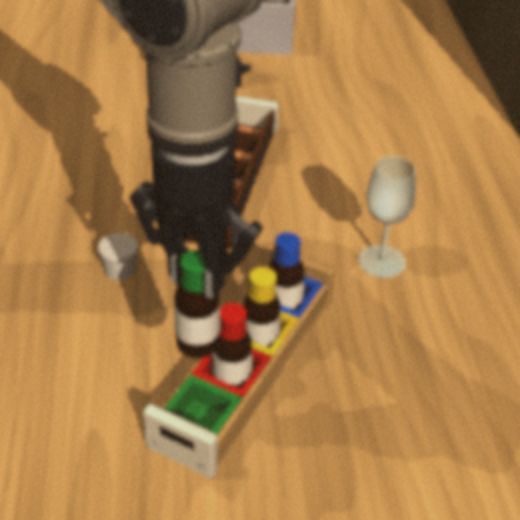

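The side view shows green held upright and clear at crop (198,310), with its liner empty at (200,405). Carrying it to the white-end cell.

Emit:
{"method": "servo_tool", "body": {"motion": [[[0,0.08,0.45,0,0.1],[0,0.15,0.93,0,0.14],[0,0.15,0.93,0,0.14],[0,0.15,0.93,0,0.14],[0,0.15,0.93,0,0.14],[0,0.15,0.93,0,0.14],[0,0.15,0.93,0,0.14],[0,0.15,0.93,0,0.14],[0,0.15,0.93,0,0.14],[0,0.15,0.93,0,0.14],[0,0.15,0.93,0,0.14],[0,0.15,0.93,0,0.14],[0,0.15,0.93,0,0.14],[0,0.15,0.93,0,0.14],[0,0.15,0.9,0,0.14],[0,0.15,0.6,0,0.14],[0,0.1,0.3,0,0.1],[0,0,0.1,0,0],[0,0,0,0,0],[0,0,0,0,0]]]}}

```text
t: 7.15
eef_pos: [0.5914, 0.303, 0.2572]
tool_rot: [0.0, 0.807, 0.59, -0.0]
contact_force: [-0.3, -0.6, -3.0]
gripper_width: 0.362
grasp_force: 40.1
```

Run:
```python
from m import *
p,d=look("top","t2"); cv2.imwrite("pics/t2c.png",cv2.resize(p[120:260,200:400,::-1],(700,490)))
p,d=look("side","s2"); cv2.imwrite("pics/s2c.png",cv2.resize(p[60:260,220:420,::-1],(560,560)))
o=bot.get_obs();print(o['eef_pos'],o['contact_force'],o['gripper_width'],o['tool_rot'])
```

```text
[0.59146033 0.30337977 0.25755891] [ 0.21939722 -0.38268863 -2.12336125] 0.3658391854967656 [ 1.47123346e-04  8.07058555e-01  5.90471390e-01 -6.05742201e-05]
```

View pics/s2c.png

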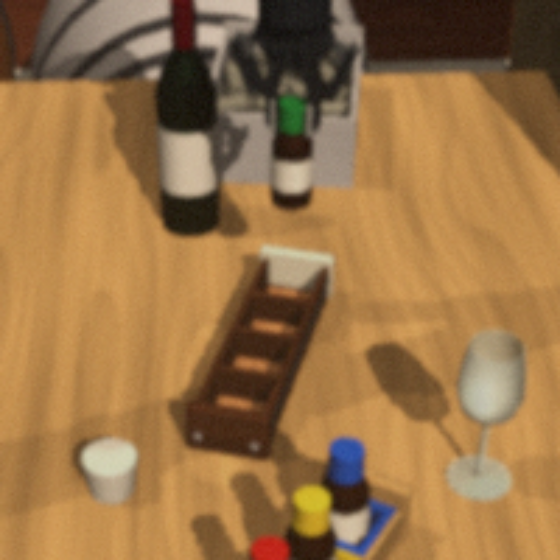

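Green hangs upright above the rack at crop (292,150). Lowering it.

Emit:
{"method": "servo_tool", "body": {"motion": [[[0,0,0.1,-0.6,0],[0,0,0,-0.9,0],[0,0,0,-0.9,0],[0,0,0,-0.5,0],[0,0,0,-0.2,0],[0,0,0,-0.1,0],[0,0,0,-0.1,0],[0,0,0,0,0],[0,0,0,0,0]]]}}

```text
t: 8.15
eef_pos: [0.5918, 0.3094, 0.1264]
tool_rot: [0.0, 0.806, 0.591, 0.001]
contact_force: [0.1, 0.4, -2.2]
gripper_width: 0.364
grasp_force: 40.1
```

Emit:
{"method": "servo_tool", "body": {"motion": [[[0,0,0,-0.1,0],[0,0,0,-0.08,0],[0,0,0,-0.05,0],[0,0,0,-0.025,0],[0,0,0,0,0],[0,0,0,0,0]]]}}

```text
t: 8.75
eef_pos: [0.5913, 0.3092, 0.1151]
tool_rot: [0.0, 0.806, 0.591, 0.0]
contact_force: [0.8, 0.3, -2.3]
gripper_width: 0.365
grasp_force: 40.3
```

Emit:
{"method": "servo_tool", "body": {"motion": [[[0,0,0,-0.02,0],[0,0,0,-0.02,0],[0,0,0,0,0],[0,0,0,0,0]]]}}

```text
t: 9.15
eef_pos: [0.5916, 0.3095, 0.1149]
tool_rot: [-0.0, 0.806, 0.591, 0.001]
contact_force: [-2.9, -1.7, 8.0]
gripper_width: 0.36
grasp_force: 41.2
```

Force rose to +8 N at the expected height, so it is seated. Releasing and rising.

Emit:
{"method": "servo_tool", "body": {"motion": [[[0.45,0,0,0,0],[0.6,0,0,0,0],[0.9,0,0,0,0],[1,0,0,0,0],[1,0,0,0,0],[1,0,0,0,0],[1,0,0,0.5,0],[1,0,0,0.9,0],[1,0,0,0.9,0],[1,0,0,0.9,0],[1,0,0,0.3,0],[1,0,0,0,0],[1,0,0,0,0]]]}}

```text
t: 10.45
eef_pos: [0.5905, 0.3092, 0.2522]
tool_rot: [-0.0, 0.806, 0.592, -0.001]
contact_force: [-0.6, -0.4, 0.1]
gripper_width: 0.999
grasp_force: 0.0
```

Run:
```python
from m import *
p,d=look("side","s3"); cv2.imwrite("pics/s3c.png",cv2.resize(p[60:260,220:420,::-1],(560,560)))
W=cloud('side',d); m=colmask(p,'green')&(W[...,2]>.11); Q=W[m]; print(len(Q),np.median(Q,0),Q.max(0),(Q.max(0)+Q.min(0))/2)
o=bot.get_obs();print(o['eef_pos'],o['contact_force'],o['gripper_width'])
```

```text
37 [0.58885051 0.29796066 0.12735628] [0.60076621 0.32192065 0.13213599] [0.59001239 0.3063134  0.12462313]
[0.59020142 0.30907401 0.25156637] [-0.74842953 -1.27875102 -0.137007  ] 0.9985231470985059
```

View pics/s3c.png

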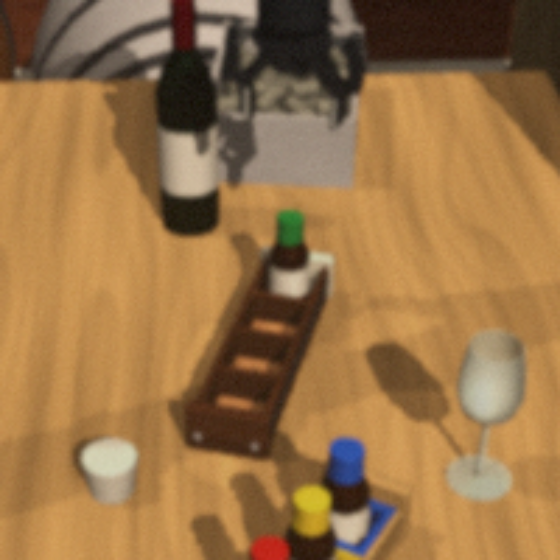

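Green stands upright in the white-end cell (crop 290,255). Next is red.

Emit:
{"method": "servo_tool", "body": {"motion": [[[1,-0.1,-0.9,0,-0.16],[1,-0.1,-0.9,0,-0.16],[1,-0.1,-0.9,0,-0.16],[1,-0.1,-0.9,0,-0.16],[1,-0.1,-0.9,0,-0.16],[1,-0.1,-0.9,0,-0.16],[1,-0.1,-0.9,0,-0.16],[1,-0.1,-0.9,0,-0.16],[1,-0.1,-0.9,0,-0.16],[1,-0.1,-0.9,0,-0.16],[1,-0.1,-0.9,0,-0.16],[1,-0.1,-0.9,0,-0.16],[1,-0.1,-0.9,0,-0.16],[1,-0.1,-0.9,0,-0.16],[1,0,-0.3,0,0],[1,0,0,0,0],[1,0,0,0,0],[1,0,0,0,0]]]}}

```text
t: 12.3
eef_pos: [0.5356, -0.2045, 0.2528]
tool_rot: [-0.001, 0.878, 0.479, -0.0]
contact_force: [0.3, 0.3, 0.2]
gripper_width: 0.999
grasp_force: 0.0
```

Emit:
{"method": "servo_tool", "body": {"motion": [[[1,-0.04,-0.11,-0.7,0],[1,0,0,-0.9,0],[1,0,0,-0.9,0],[1,0,0,-0.6,0],[1,0,0,-0.28,0],[1,0,0,0,0],[1,0,0,0,0]]]}}

```text
t: 13.0
eef_pos: [0.5345, -0.2109, 0.1192]
tool_rot: [0.0, 0.878, 0.478, 0.001]
contact_force: [-0.2, -0.6, 0.1]
gripper_width: 0.998
grasp_force: 0.0
```

Emit:
{"method": "servo_tool", "body": {"motion": [[[0,0,0,0,0],[0,0,0,0,0],[0,0,0,0,0],[0,0,0,0,0],[0,0,0,0,0],[0,0,0,0,0],[0,0,0,0,0],[0,0,0,0,0]]], "newtons": 40}}

```text
t: 13.8
eef_pos: [0.5338, -0.2112, 0.1189]
tool_rot: [-0.0, 0.878, 0.478, 0.0]
contact_force: [-2.3, 0.4, 6.6]
gripper_width: 0.362
grasp_force: 39.2
```

Emit:
{"method": "servo_tool", "body": {"motion": [[[0,0,0,0.3,0],[0,0,0,0.6,0],[0,0,0,0.8,0],[0,0,0,0.9,0],[0,0,0,0.9,0],[0,0,0,0,0],[0,0,0,0,0],[0,0,0,0,0]]]}}

```text
t: 14.6
eef_pos: [0.5327, -0.2106, 0.2571]
tool_rot: [-0.001, 0.878, 0.478, -0.001]
contact_force: [-0.2, 0.4, -3.1]
gripper_width: 0.363
grasp_force: 40.2
```

Emit:
{"method": "servo_tool", "body": {"motion": [[[0,0.05,0.45,0,0.1],[0,0.07,0.93,0,0.17],[0,0.07,0.93,0,0.17],[0,0.07,0.93,0,0.17],[0,0.07,0.93,0,0.17],[0,0.07,0.93,0,0.17],[0,0.07,0.93,0,0.17],[0,0.07,0.93,0,0.17],[0,0.07,0.93,0,0.17],[0,0.07,0.93,0,0.17],[0,0.07,0.93,0,0.17],[0,0.06,0.8,0,0.17],[0,0.05,0.5,0,0.17],[0,0,0.2,0,0],[0,0,0,0,0],[0,0,0,0,0],[0,0,0,0,0]]]}}

```text
t: 16.3
eef_pos: [0.5683, 0.2365, 0.2584]
tool_rot: [0.0, 0.811, 0.585, -0.0]
contact_force: [-0.8, -0.4, -2.8]
gripper_width: 0.365
grasp_force: 40.1
```

Emit:
{"method": "servo_tool", "body": {"motion": [[[0,0,0.04,-0.6,0],[0,0,0,-0.9,0],[0,0,0,-0.9,0],[0,0,0,-0.5,0],[0,0,0,-0.2,0],[0,0,0,-0.1,0],[0,0,0,-0.1,0],[0,0,0,0,0],[0,0,0,0,0],[0,0,0,-0.1,0],[0,0,0,-0.08,0],[0,0,0,-0.05,0],[0,0,0,-0.025,0],[0,0,0,0,0],[0,0,0,0,0]]]}}

```text
t: 17.8
eef_pos: [0.5681, 0.2404, 0.1161]
tool_rot: [0.0, 0.81, 0.587, 0.0]
contact_force: [0.3, 0.8, -2.2]
gripper_width: 0.364
grasp_force: 40.3
```

Emit:
{"method": "servo_tool", "body": {"motion": [[[0,0,0,-0.02,0],[0,0,0,0,0],[0,0,0,0,0],[0,0,0,0,0]]]}}

```text
t: 18.2
eef_pos: [0.5683, 0.2406, 0.116]
tool_rot: [-0.0, 0.81, 0.587, 0.0]
contact_force: [-3.1, -0.2, 5.4]
gripper_width: 0.362
grasp_force: 40.9
```

Contact felt. Releasing and moving on to yellow.

Emit:
{"method": "servo_tool", "body": {"motion": [[[0.45,0,0,0,0],[0.6,0,0,0,0],[0.9,0,0,0,0],[1,0,0,0,0],[1,0,0,0,0],[1,0,0,0,0],[1,0,0,0.5,0],[1,0,0,0.9,0],[1,0,0,0.9,0],[1,0,0,0.9,0],[1,0,0,0.3,0],[1,0,0,0,0],[1,0,0,0,0]]]}}

```text
t: 19.5
eef_pos: [0.5673, 0.2404, 0.2541]
tool_rot: [-0.0, 0.81, 0.587, -0.001]
contact_force: [-0.8, 0.0, 0.4]
gripper_width: 1.002
grasp_force: 0.0
```

Emit:
{"method": "servo_tool", "body": {"motion": [[[1,0.01,-0.9,0,-0.2],[1,0.01,-0.9,0,-0.2],[1,0.01,-0.9,0,-0.2],[1,0.01,-0.9,0,-0.2],[1,0.01,-0.9,0,-0.2],[1,0.01,-0.9,0,-0.2],[1,0.01,-0.9,0,-0.2],[1,0.01,-0.9,0,-0.2],[1,0.01,-0.9,0,-0.2],[1,0.01,-0.9,0,-0.2],[1,0,-0.6,0,-0.17],[1,0,-0.2,0,0],[1,0,0,0,0],[1,0,0,0,0],[1,0,0,0,0]]]}}

```text
t: 21.0
eef_pos: [0.5723, -0.1494, 0.2547]
tool_rot: [-0.001, 0.878, 0.478, -0.0]
contact_force: [-0.1, 0.6, 1.1]
gripper_width: 0.997
grasp_force: 0.0
```

Run:
```python
from m import *
p,d=look("side","s4"); cv2.imwrite("pics/s4c.png",cv2.resize(p[120:340,240:460,::-1],(560,560)))
o=bot.get_obs();print(o['eef_pos'],o['contact_force'],o['tool_rot'])
```

```text
[ 0.57233501 -0.14960565  0.25496881] [ 0.46695153 -1.0183291  -0.49033053] [-4.30554674e-04  8.78469850e-01  4.77797590e-01 -5.63599667e-06]
```

View pics/s4c.png

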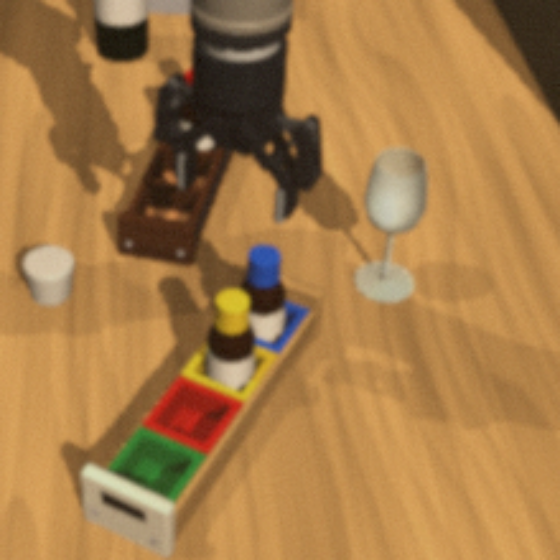

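Yellow and blue still stand in the carrier (crop 232,340 and 265,290), and the red cap shows beyond the gripper at the rack. Grasping yellow.

Emit:
{"method": "servo_tool", "body": {"motion": [[[1,0.02,-0.02,-0.7,0],[1,0,0,-0.9,0],[1,0,0,-0.9,0],[1,0,0,-0.6,0],[1,0,0,-0.32,0],[1,0,0,0,0],[1,0,0,0,0]]]}}

```text
t: 21.75
eef_pos: [0.5736, -0.1523, 0.1194]
tool_rot: [0.0, 0.879, 0.477, 0.001]
contact_force: [0.0, -0.4, -0.8]
gripper_width: 0.999
grasp_force: 0.0
```

Emit:
{"method": "servo_tool", "body": {"motion": [[[0,0,0,0,0],[0,0,0,0,0],[0,0,0,0,0],[0,0,0,0,0],[0,0,0,0,0],[0,0,0,0,0],[0,0,0,0,0],[0,0,0,0,0]]], "newtons": 40}}

```text
t: 22.55
eef_pos: [0.5731, -0.1524, 0.1192]
tool_rot: [0.0, 0.879, 0.476, 0.0]
contact_force: [-1.7, 1.6, 5.8]
gripper_width: 0.366
grasp_force: 39.3
```

Emit:
{"method": "servo_tool", "body": {"motion": [[[0,0,0,0.3,0],[0,0,0,0.6,0],[0,0,0,0.8,0],[0,0,0,0.9,0],[0,0,0,0.9,0],[0,0,0,0,0],[0,0,0,0,0],[0,0,0,0,0]]]}}

```text
t: 23.35
eef_pos: [0.5719, -0.1518, 0.2573]
tool_rot: [-0.001, 0.879, 0.477, -0.001]
contact_force: [-1.0, 0.5, -3.0]
gripper_width: 0.363
grasp_force: 40.1
```

Emit:
{"method": "servo_tool", "body": {"motion": [[[0,-0.04,0.45,0,0.15],[0,-0.07,0.9,0,0.23],[0,-0.07,0.9,0,0.23],[0,-0.07,0.9,0,0.23],[0,-0.07,0.9,0,0.23],[0,-0.07,0.9,0,0.23],[0,-0.07,0.9,0,0.23],[0,-0.07,0.9,0,0.23],[0,-0.06,0.7,0,0.23],[0,-0.05,0.4,0,0.21],[0,0,0.2,0,0],[0,0,0,0,0],[0,0,0,0,0],[0,0,0,0,0]]]}}

```text
t: 24.75
eef_pos: [0.5475, 0.1676, 0.2585]
tool_rot: [0.0, 0.81, 0.587, -0.0]
contact_force: [0.0, -1.2, -2.0]
gripper_width: 0.362
grasp_force: 40.1
```

Run:
```python
from m import *
p,d=look("side","s5"); cv2.imwrite("pics/s5c.png",cv2.resize(p[60:260,220:420,::-1],(560,560)))
o=bot.get_obs();print(o['eef_pos'],o['tool_rot'])
```

```text
[0.54751042 0.16788223 0.25858012] [ 2.04780925e-04  8.09602957e-01  5.86977858e-01 -6.43896671e-05]
```

View pics/s5c.png

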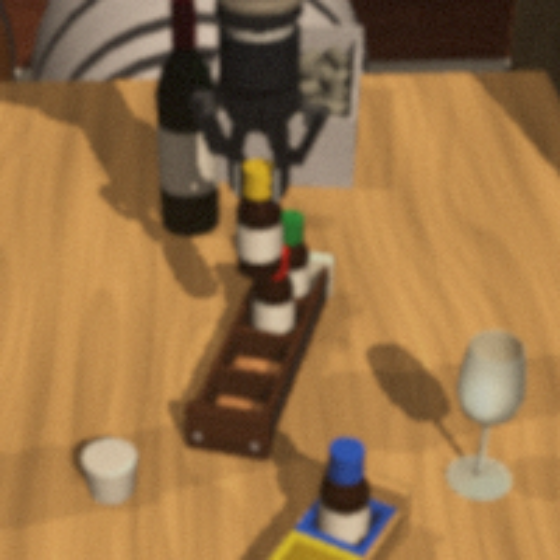

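Green and red stand in their cells, and yellow hangs upright (crop 258,220). Lowering yellow into the third cell.

Emit:
{"method": "servo_tool", "body": {"motion": [[[0,-0.05,0.04,-0.6,0],[0,0,0,-0.9,0],[0,0,0,-0.9,0],[0,0,0,-0.5,0],[0,0,0,-0.2,0],[0,0,0,-0.1,0],[0,0,0,-0.1,0],[0,0,0,0,0],[0,0,0,0,0],[0,0,0,-0.1,0],[0,0,0,-0.08,0],[0,0,0,-0.05,0],[0,0,0,-0.025,0],[0,0,0,0,0],[0,0,0,0,0]]]}}

```text
t: 26.3
eef_pos: [0.5453, 0.1712, 0.1163]
tool_rot: [0.0, 0.809, 0.588, 0.0]
contact_force: [-0.2, 0.4, -2.9]
gripper_width: 0.363
grasp_force: 40.3
```

Emit:
{"method": "servo_tool", "body": {"motion": [[[0,0,0,-0.02,0],[0,0,0,0,0],[0,0,0,0,0],[0,0,0,0,0]]]}}

```text
t: 26.7
eef_pos: [0.5454, 0.1713, 0.1162]
tool_rot: [-0.0, 0.809, 0.588, 0.0]
contact_force: [-2.8, -0.5, 5.4]
gripper_width: 0.365
grasp_force: 41.0
```

Emit:
{"method": "servo_tool", "body": {"motion": [[[0.45,0,0,0,0],[0.6,0,0,0,0],[0.9,0,0,0,0],[1,0,0,0,0],[1,0,0,0,0],[1,0,0,0,0],[1,0,0,0.5,0],[1,0,0,0.9,0],[1,0,0,0.9,0],[1,0,0,0.9,0],[1,0,0,0.3,0],[1,0,0,0,0],[1,0,0,0,0]]]}}

```text
t: 28.0
eef_pos: [0.5445, 0.1713, 0.2544]
tool_rot: [-0.0, 0.809, 0.588, -0.001]
contact_force: [0.4, -0.0, 0.2]
gripper_width: 1.001
grasp_force: 0.0
```

Emit:
{"method": "servo_tool", "body": {"motion": [[[1,0.2,-0.82,0,-0.27],[1,0.2,-0.82,0,-0.27],[1,0.2,-0.82,0,-0.27],[1,0.2,-0.82,0,-0.27],[1,0.2,-0.82,0,-0.27],[1,0.2,-0.82,0,-0.27],[1,0.2,-0.82,0,-0.27],[1,0.2,-0.82,0,-0.27],[1,0,0,0,0],[1,0,0,0,0],[1,0,0,0,0]]]}}

```text
t: 29.1
eef_pos: [0.6087, -0.0896, 0.254]
tool_rot: [-0.001, 0.878, 0.479, -0.001]
contact_force: [-0.6, -0.3, 0.6]
gripper_width: 1.001
grasp_force: 0.0
```

Run:
```python
from m import *
p,d=look("side","s6"); W=cloud('side',d)
m=colmask(p,'blue')&(W[...,2]>.1)&(W[...,2]<.145)
print(np.round((W[m].min(0)+W[m].max(0))/2,4),m.sum())
o=bot.get_obs();print(o['eef_pos'],o['tool_rot'])
```

```text
[ 0.6086 -0.0937  0.1198] 126
[ 0.60886212 -0.08941555  0.25440029] [-7.69701640e-04  8.77477892e-01  4.79616069e-01 -6.18472180e-04]
```

Emit:
{"method": "servo_tool", "body": {"motion": [[[1,0.02,-0.02,-0.7,0],[1,0,0,-0.9,0],[1,0,0,-0.9,0],[1,0,0,-0.6,0],[1,0,0,-0.3,0],[1,0,0,0,0],[1,0,0,0,0]]]}}

```text
t: 29.85
eef_pos: [0.6107, -0.0917, 0.1204]
tool_rot: [0.0, 0.878, 0.479, 0.001]
contact_force: [0.8, 0.3, 0.6]
gripper_width: 1.0
grasp_force: 0.0
```

Emit:
{"method": "servo_tool", "body": {"motion": [[[0,0,0,0,0],[0,0,0,0,0],[0,0,0,0,0],[0,0,0,0,0],[0,0,0,0,0],[0,0,0,0,0],[0,0,0,0,0],[0,0,0,0,0]]], "newtons": 40}}

```text
t: 30.65
eef_pos: [0.6102, -0.0919, 0.1202]
tool_rot: [-0.0, 0.878, 0.479, 0.0]
contact_force: [-2.2, 0.6, 5.4]
gripper_width: 0.367
grasp_force: 39.2
```

Emit:
{"method": "servo_tool", "body": {"motion": [[[0,0,0,0.3,0],[0,0,0,0.6,0],[0,0,0,0.8,0],[0,0,0,0.9,0],[0,0,0,0.9,0],[0,0,0,0,0],[0,0,0,0,0],[0,0,0,0,0]]]}}

```text
t: 31.45
eef_pos: [0.6091, -0.0915, 0.2582]
tool_rot: [-0.001, 0.878, 0.479, -0.001]
contact_force: [0.2, 0.3, -2.6]
gripper_width: 0.358
grasp_force: 40.1
```

Emit:
{"method": "servo_tool", "body": {"motion": [[[0,-0.2,0.45,0,0.2],[0,-0.35,0.8,0,0.35],[0,-0.35,0.8,0,0.35],[0,-0.35,0.8,0,0.35],[0,-0.35,0.8,0,0.35],[0,-0.3,0.6,0,0.3],[0,-0.2,0.4,0,0.25],[0,-0.1,0.2,0,0],[0,0,0,0,0],[0,0,0,0,0],[0,0,0,0,0]]]}}

```text
t: 32.55
eef_pos: [0.5226, 0.1004, 0.2595]
tool_rot: [0.0, 0.81, 0.586, -0.0]
contact_force: [1.2, -0.5, -2.1]
gripper_width: 0.365
grasp_force: 40.1
```

Run:
```python
from m import *
p,d=look("side","s7"); cv2.imwrite("pics/s7c.png",cv2.resize(p[60:260,220:420,::-1],(560,560)))
o=bot.get_obs();print(o['eef_pos'],o['tool_rot'])
```

```text
[0.52253773 0.10059262 0.25954403] [ 3.34637525e-04  8.09900219e-01  5.86567578e-01 -2.74918685e-05]
```

View pics/s7c.png

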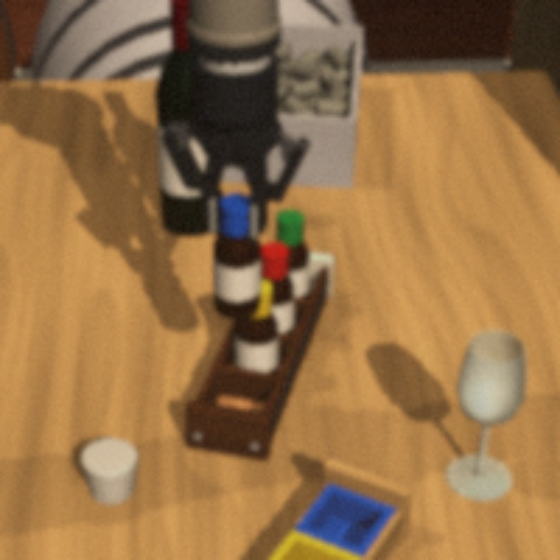

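Three bottles are seated upright, and blue hangs over the last cell (crop 238,260). Lowering blue.

Emit:
{"method": "servo_tool", "body": {"motion": [[[0,0.02,0.01,-0.6,0],[0,0,0,-0.9,0],[0,0,0,-0.9,0],[0,0,0,-0.5,0],[0,0,0,-0.2,0],[0,0,0,-0.1,0],[0,0,0,-0.1,0],[0,0,0,0,0],[0,0,0,0,0],[0,0,0,-0.1,0],[0,0,0,-0.08,0],[0,0,0,-0.05,0],[0,0,0,-0.025,0],[0,0,0,0,0],[0,0,0,0,0]]]}}

```text
t: 34.1
eef_pos: [0.5229, 0.1024, 0.1173]
tool_rot: [0.0, 0.809, 0.588, 0.0]
contact_force: [-0.1, -1.0, -2.0]
gripper_width: 0.366
grasp_force: 40.4
```

Emit:
{"method": "servo_tool", "body": {"motion": [[[0,0,0,-0.02,0],[0,0,0,0,0],[0,0,0,0,0],[0,0,0,0,0]]]}}

```text
t: 34.5
eef_pos: [0.5231, 0.1025, 0.1171]
tool_rot: [-0.0, 0.809, 0.588, 0.0]
contact_force: [-0.9, 0.1, 5.5]
gripper_width: 0.365
grasp_force: 41.1
```

Seated. Releasing, rising, then backing off towards -y so the cameras can see.

Emit:
{"method": "servo_tool", "body": {"motion": [[[0.45,0,0,0,0],[0.6,0,0,0,0],[0.9,0,0,0,0],[1,0,0,0,0],[1,0,0,0,0],[1,0,0,0,0],[1,0,0,0.5,0],[1,0,0,0.9,0],[1,0,0,0.9,0],[1,0,0,0.9,0],[1,0,0,0.3,0],[1,0,0,0,0]]]}}

```text
t: 35.7
eef_pos: [0.5238, 0.1027, 0.2581]
tool_rot: [0.0, 0.809, 0.588, 0.002]
contact_force: [0.0, 0.7, 0.1]
gripper_width: 0.993
grasp_force: 0.0
```

Emit:
{"method": "servo_tool", "body": {"motion": [[[1,0,-0.8,0.2,0],[1,0,-0.8,0.2,0],[1,0,-0.8,0.2,0],[1,0,-0.8,0.2,0],[1,0,-0.8,0.2,0],[1,0,-0.8,0.2,0],[1,0,-0.8,0,0],[1,0,-0.8,0,0],[1,0,-0.8,0,0],[1,0,-0.8,0,0],[1,0,0,0,0],[1,0,0,0,0]]]}}

```text
t: 36.9
eef_pos: [0.5219, -0.2178, 0.3027]
tool_rot: [-0.001, 0.81, 0.587, -0.001]
contact_force: [0.0, 1.1, -0.2]
gripper_width: 0.999
grasp_force: 0.0
```

Run:
```python
from m import *
p,d=look("top","t8");q,e=look("side","s8")
cv2.imwrite("pics/e8.png",np.hstack([cv2.resize(p[90:290,200:400,::-1],(400,400)),cv2.resize(q[60:260,220:420,::-1],(400,400))]))
for c,r in caps(p,d,q,e).items():print(c,r)
for n,X in(('top',d),('side',e)):
    W=cloud(n,X)
    for nm,(x,y,z0,z1) in dict(glass=(.76,0,.1,.18),bung=(.394,.01,.035,.06)).items():
        m=(abs(W[...,0]-x)<.06)&(abs(W[...,1]-y)<.06)&(W[...,2]>z0)&(W[...,2]<z1);print(n,nm,np.median(W[m],0).round(3))
print(bot.get_obs()['t'])
```

```text
green [(109, array([0.5903, 0.3081, 0.1296]), array([0.5899, 0.3097, 0.1268])), (0, 0)]
red [(115, array([0.5691, 0.2413, 0.1294]), array([0.568 , 0.2431, 0.1274])), (0, 0)]
yellow [(111, array([0.5447, 0.1747, 0.1296]), array([0.5669, 0.229 , 0.1269])), (0, 0)]
blue [(109, array([0.5231, 0.1021, 0.1294]), array([0.5225, 0.1047, 0.1263])), (19, array([0.5222, 0.0902, 0.1237]), array([0.5225, 0.0918, 0.1223]))]
top glass [0.749 0.007 0.137]
top bung [0.394 0.011 0.045]
side glass [ 0.755 -0.015  0.142]
side bung [0.393 0.005 0.046]
37.0
```

View pics/e8.png

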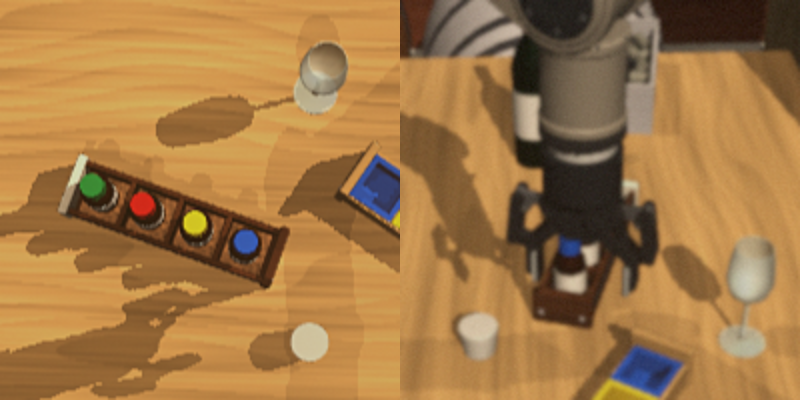

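The top view shows green, red, yellow and blue upright in order from the rack's white end, at crop (93,185), (143,207), (195,223) and (245,243). Cap tops read about 0.1295 m, where 0.128 m is expected when seated. The glass, bung and wine bottle stand where they were.

```bash
python3 -c "
from station import bot
print(bot.hand_in())"
```

```text
the job is handed in; nothing more can be done
None
```

All four bottles stand upright in the rack in the carrier's order from the white end (green, red, yellow, blue), with the glass, bung and wine bottle untouched; the job was handed in at about 37 s.

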